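Empty label core into the push-flap bin

TASK

Clear the empty label core (the small bare cardboard tube standing on the bench) into the push-flap bin at the far edge of the bench, by pushing only: press the bin's sprung flap open with one finger and, while that finger holds it open, push the core over the bin's lip with the other finger so that it drops inside. Then take the fingers out so that the flap swings fully shut. Do not pick up, pinch or carry anything, and leave everything else on the bench where it is.

Things in the scene. Friction and masses are not known exactly. Their poses are not given: they have to be found in the camera images.
- core: the same core; origin at the centre of its foot.
- core_mid (a point): the empty label core: a bare brown cardboard tube standing on end on the bench, open at both ends, outer diameter 46, bore 40, height 30 mm, 15 to 35 g. The point is its centre, 15 mm above its foot. It stands between the robot and the bin.
- sill (a point): middle of the inner (far) edge of the bin's steel feed lip, on its top face, 1 mm above the bench. Its x axis points level, straight into the bin (within 5 degrees of world x), y along the sill to the left, z up. Beyond it the bin is open under the flap; it is filled with flattened cartons to 150 mm below bench level; its front wall is set back 35 mm under the lip. The bin is fixed.
- lip_front (a point): middle of the lip's near edge, at bench level, 96 mm before the sill. The lip is a fixed flat plate of sheet steel, 260 mm wide, its top 1 mm above the bench, that bridges from the bench to the sill; its near 16 mm slopes down to the bench, so that things slide onto it.
- hinge (a point): middle of the flap's hinge rod (8 mm thick, parallel to the sill), 130 mm beyond the sill and 45 mm above the bench. From here to 225 mm beyond the sill lies the hood's rear deck, top 48 mm above the bench. Low cheeks beside the flap, 123 to 131 mm from the middle, rise from bench level at the sill to about 53 mm near the hinge.
- flap (a joint): opening angle of the bin's flap, rad: 0 shut, growing as it is pressed down and in, to 1.25 at most. A spring shuts it: 1 to 2 N at its lower edge starts it, some 6 N near the hinge when well open. A fingertip at lip level 80 mm beyond the sill holds it about 0.3 open, 100 mm beyond about 0.55.
- flap_mid (a point): middle of the flap, a flat grey plastic plate 240 mm wide, 134 mm from hinge to lower edge, 3 mm thick. Shut, it slopes from the hinge down towards the robot at 17.5 degrees to the horizontal and ends at the sill, 4 mm above the bench. Pressed, its lower (near) edge swings down into the bin. The point moves with the flap.
- label_roll: full roll of white labels lying flat, diameter 100, height 50 mm (core in its middle); origin at the centre of its underside. Leave it.
- tape_roll: roll of brown packing tape lying flat, diameter 110, height 48 mm; origin at the centre of its underside. Leave it.
- water: water bottle standing, diameter 64, height 215 mm; origin at the centre of its foot. Leave it.
- mug: white mug, diameter 80, height 95 mm; origin at the centre of its foot. Leave it.
- cutter: box cutter lying flat, 145 long, 22 wide, 17 mm high; origin under the middle of its handle. Leave it.
- tag_box: small open cardboard tray, 75 by 110, 42 mm high; origin at the centre of its underside. Leave it.
- tape_gun: bench tape dispenser with a roll in it, 190 by 64, 106 mm high; origin at the centre of its underside. Leave it.

How it is judged (in metres and radians):
On the way, in this order (a step that is already met when the one before it is completed fails the run):
1. a finger has pressed the flap open while the core still stands on the lip or bench (value of joint flap above 0.15 rad and contact force between the fingers and flap above 0.3 N and x of core_mid in the frame of sill below 0.02 m and height (world z) of core_mid above 0.005 m), for 0.05 s.
2. the core has gone over the sill and down under the flap while a finger still holds the flap open (value of joint flap above 0.15 rad and contact force between the fingers and flap above 0.3 N and x of core_mid in the frame of sill above -0.035 m and height (world z) of core_mid below -0.03 m), for 0.03 s.
At the end, for the whole second after the job is handed in: the core lies inside the bin, its centre at least 80 mm below bench level, and the flap is shut (under 0.06 rad) (height (world z) of core_mid below -0.08 m and x of core_mid in the frame of sill between -0.035 and 0.225 m and y of core_mid in the frame of sill between -0.17 and 0.17 m and value of joint flap below 0.06 rad); the robot touches nothing.
It fails at once if the core was pinched or squeezed (over 15 N between fingers and core) (contact force between the fingers and core above 15 N).
It fails at once if the core was lifted (its centre more than 50 mm above the bench) (height (world z) of core_mid above 0.05 m).
It fails at once if another thing on the bench was moved by more than 20 mm or lifted (distance of any of label_roll, tape_roll, water, mug, cutter, tag_box, tape_gun from where it was at the start of the episode above 0.02 m).
It also fails if it takes over 48 s, if anything falls off the work surface, if the arm or the gripper's body presses on something with over 40 N, if the wrist force passes 120 N, or if a joint passes its speed limit or range.

ROBOT

A 6-joint arm with a two-finger parallel gripper is mounted at the origin on the work surface. World frame = base frame: x ahead of the robot, y to its left, z up, the work surface at z = 0. Lengths are in mm, angles in rad, forces in N, time in s.
With the tool pointing down it reaches from about 375 to 975 mm from the base axis. Payload 3.8 kg.
Tool frame: the origin (TCP) lies on the centre line of the jaws, within the pads' length; the fingertips stand 8 mm ahead of it and the grasp point (between the pads) lies 11 mm behind it; z points along the fingers, x is the direction in which the jaws open and shut, and the axes are right-handed (so a half turn about z gives the same grasp; the last joint's range is limited). The gripper opens to 85 mm and grips with 20 to 120 N. Pads are 22 mm wide; open, the fingers measure 114 mm over their backs; the gripper's body (76 mm by 85 mm) begins 54 mm behind the grasp point. The pads swing forward as they close: fully open they stand 13 mm farther back than shut.
Start: joints at [1.157, 0.264, 1.604, -0, 1.274, -0.037], TCP at [248.361, 627.642, 239.28] pointing down, gripper open.
Joint ranges: [-2.63, 2.63], [-0.94, 2.18], [0.31, 2.57], [-1.31, 4.45], [0, 2.66], [-2.55, 2.55]. Speed limits (rad/s): [2.57, 2.57, 3.14, 3.14, 3.14, 3.14].

INTERFACE

Orientations are given as a unit quaternion [x, y, z, w].
In Python, from plant import arm, get_image, boxes_of, trace gives the robot as it stands. Calls block until the motion is done:
- arm.movep(position, orientation): joint-space move of the TCP to a pose.
- arm.move_l(position, rotation=None, rate=150): straight line of the TCP; rotation=None keeps the orientation; rate is the mean speed in mm/s.
- arm.move_joints(angles): joint-space move.
- arm.move_gripper(opening, force=None): finger opening in mm; force is the grip in N (None keeps the last); returns when the fingers have stopped.
- arm.hold(seconds).
- arm.ik(position, orientation): joint angles nearest the present ones, or None.
- get_image(name): name is "side" or "top" or "wrist"; returns a dict with "img" (480x640x3 uint8, red, green, blue), "fx", "fy", "cx", "cy" (pixels), "pose" (4x4, takes a point from camera to world coordinates). Camera axes: x right, y down, z forward; pixel columns grow to the right and rows downward; lengths in mm; the calibration is good to about 2 mm. A picture is of the moment at which its call begins. There is no depth.
A pose or a line that the arm cannot do raises arm.IKError and nothing moves.
- arm.finish_job(): hands the job in, once; it reports no verdict.
Trained networks look in a picture, given as the dict that the camera call returned (one of the last four; its "shot" number tells which), for a name from the list of things; names that differ only in an ending like _2 or _b are one class to them, and where a whole thing is asked for, a point or a joint stands for the part that bears it (a point fixed in the world has none). Each returns a list of dicts, best first, with "confidence" (0 to 1); they miss things now and then, are a little off and sometimes report something else, mostly with a low value. They report only what shows in the picture. A call takes as long as a camera call.
- boxes_of(picture, label): "rect" ([left, top, right, bottom] in pixels, round what is visible of it).
- trace(picture, label): "mask" (480x640 bool, what is visible of it) and "rect" ([left, top, right, bottom] in pixels, round what is visible of it).
Readings, each from a call of its own:
- arm.read_time(): time.
- arm.read_q(): joint angles.
- arm.read_qd(): joint speeds.
- arm.read_joint_efforts(): joint torques, N m.
- arm.read_eef_pos(): TCP position.
- arm.read_orientation(): TCP orientation.
- arm.read_force(): force on the tool from outside, world axes, zero at the start.
- arm.read_moment(): the same for the moment, N m.
- arm.read_opening(): finger opening in mm.
Only numpy, scipy, OpenCV 4.12 (cv2) and the standard library are available. Lean on these libraries where they do the work, as an engineer would, in place of code of your own. Each camera call takes 0.05 s, during which the arm holds its last target.

## Working session

There is one attempt and no reset: what is moved stays moved. The work goes in short steps, each a Python script; the robot and the scene stay as the last script left them, time stands still between calls to the robot, and variables do not carry over. Pictures are saved under pics/ and viewed, and the job is handed in when it is done.

```bash
mkdir -p pics; ls; python3 - <<'E'
from plant import arm,get_image,boxes_of,trace
import cv2,numpy as np
for n in ["top","side","wrist"]:
    p=get_image(n); cv2.imwrite(f"pics/{n}0.png",p["img"][:,:,::-1])
    print(n,p["fx"],p["cx"],p["cy"],np.round(p["pose"],3).tolist())
    for l in ["core","flap","label_roll","tape_roll","water","mug","cutter","tag_box","tape_gun"]:
        b=boxes_of(p,l)
        print(l,[(np.round(x["rect"]).tolist(),round(x["confidence"],2)) for x in b[:2]])
print(arm.read_time(),arm.read_orientation(),arm.read_opening())
E
```

```text
pics
top 582.6292964355285 311.884358512954 237.67171575119335 [[-0.015, -0.994, 0.106, 390.305], [-1.0, 0.013, -0.013, -29.377], [0.011, -0.106, -0.994, 1394.704], [0.0, 0.0, 0.0, 1.0]]
core [([254.0, 268.0, 273.0, 279.0], 0.44)]
flap [([197.0, 158.0, 302.0, 222.0], 0.66)]
label_roll [([168.0, 255.0, 215.0, 297.0], 0.67), ([376.0, 249.0, 422.0, 296.0], 0.18)]
tape_roll [([376.0, 246.0, 420.0, 294.0], 0.74)]
water [([91.0, 265.0, 141.0, 294.0], 0.63), ([197.0, 159.0, 303.0, 219.0], 0.15)]
mug [([404.0, 298.0, 468.0, 332.0], 0.91), ([178.0, 117.0, 326.0, 262.0], 0.63)]
cutter [([339.0, 294.0, 354.0, 357.0], 0.89)]
tag_box [([179.0, 307.0, 230.0, 352.0], 0.75)]
tape_gun [([472.0, 201.0, 510.0, 284.0], 0.87)]
side 610.1870515854473 318.9524830958329 241.08154391018812 [[0.945, -0.174, 0.279, 159.008], [-0.328, -0.463, 0.823, -1102.985], [-0.014, -0.869, -0.494, 683.342], [0.0, 0.0, 0.0, 1.0]]
core [([260.0, 227.0, 281.0, 246.0], 0.68)]
flap [([317.0, 184.0, 392.0, 249.0], 0.77)]
label_roll [([237.0, 183.0, 279.0, 220.0], 0.78)]
tape_roll [([292.0, 284.0, 354.0, 340.0], 0.74)]
water [([221.0, 110.0, 251.0, 193.0], 0.7)]
mug [([255.0, 308.0, 312.0, 384.0], 0.92)]
cutter [([205.0, 282.0, 280.0, 309.0], 0.77), ([259.0, 309.0, 310.0, 386.0], 0.41)]
tag_box [([187.0, 198.0, 227.0, 237.0], 0.71)]
tape_gun [([343.0, 329.0, 472.0, 418.0], 0.87)]
wrist 361.55693445762626 315.7418484866457 234.99635860869338 [[0.368, 0.882, 0.293, 172.981], [0.93, -0.349, -0.115, 657.432], [0.001, 0.315, -0.949, 374.977], [0.0, 0.0, 0.0, 1.0]]
core []
flap []
label_roll [([90.0, 446.0, 130.0, 480.0], 0.97)]
tape_roll []
water [([128.0, 386.0, 221.0, 480.0], 0.91), ([95.0, 447.0, 132.0, 480.0], 0.58)]
mug []
cutter []
tag_box [([0.0, 342.0, 71.0, 427.0], 0.71), ([90.0, 446.0, 131.0, 480.0], 0.6)]
tape_gun []
1.5 [8.27017525e-01 5.62176140e-01 5.10065290e-06 1.06825008e-05] 85.00678453130519
```

View pics/top0.png

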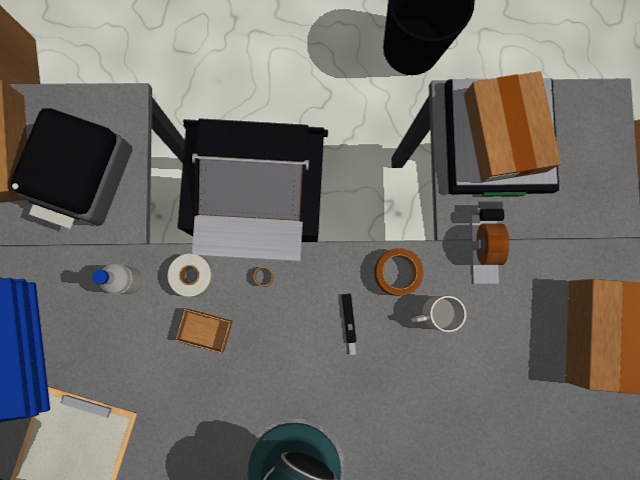

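View pics/side0.png

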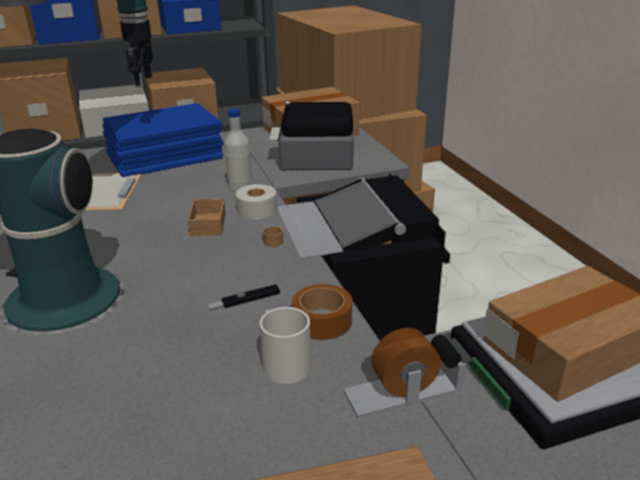

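```bash
cat > h.py <<'E'
import numpy as np,cv2
def toz(p,u,v,z):
    d=np.array([(u-p["cx"])/p["fx"],(v-p["cy"])/p["fy"],1.0]);T=np.array(p["pose"])
    w=T[:3,:3]@d;o=T[:3,3];return o+w*(z-o[2])/w[2]
def proj(p,P):
    T=np.array(p["pose"]);c=T[:3,:3].T@(np.array(P,float)-T[:3,3])
    return p["fx"]*c[0]/c[2]+p["cx"],p["fy"]*c[1]/c[2]+p["cy"]
E
python3 - <<'E'
from plant import *
from h import *
p=get_image("top")
cv2.imwrite("pics/topz.png",cv2.resize(p["img"][140:300,160:340,::-1],None,fx=4.4,fy=3.7*4.4/4.4*1.0,interpolation=cv2.INTER_CUBIC)[:600])
s=get_image("side")
for q,n in((p,"top"),(s,"side")):
    for l in ["core"]:
        t=trace(q,l)
        if t:
            v,u=np.nonzero(t[0]["mask"]); print(n,l,t[0]["rect"],u.mean(),v.mean(),len(u), toz(q,u.mean(),v.mean(),15))
for a in [(192,257),(300,260),(195,216),(302,221)]: print(toz(p,*a,1).round(1))
b=np.pi/2
for yaw in(0,np.pi):
    print(arm.ik([600,40,150],[np.cos(yaw/2),np.sin(yaw/2),0,0]))
E
```

```text
top core [254.2, 269.3, 273.6, 289.8] 263.11475409836066 280.0 61 [438.18440923  69.70415957  15.        ]
side core [262.9, 224.3, 284.9, 247.3] 272.2717948717949 236.54358974358973 390 [443.91558333  66.56944514  15.        ]
[496.  240.3   1. ]
[485.2 -17.8   1. ]
[594.9 233.8   1. ]
[579.4 -23.8   1. ]
[ 2.51482373e-02  1.96674751e-01  1.85717123e+00 -4.44089210e-16
  1.08774667e+00  2.51482373e-02]
None
```

View pics/topz.png

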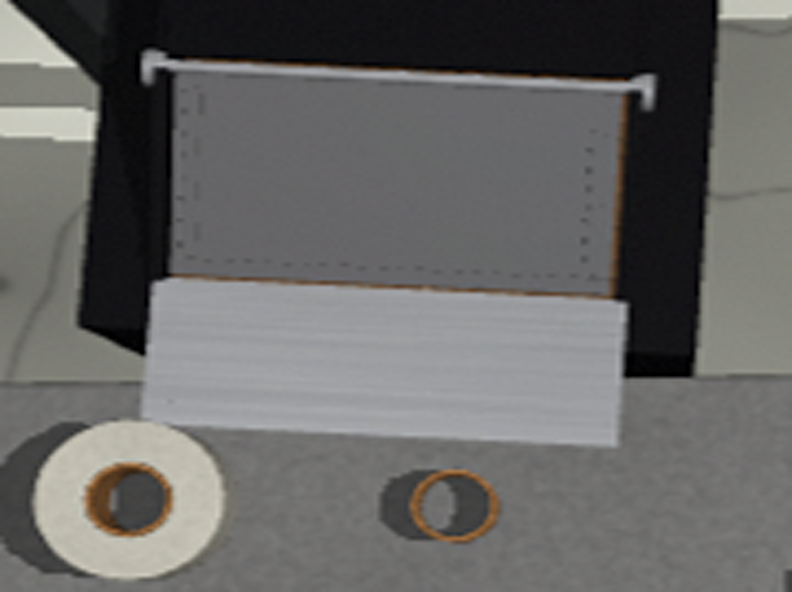

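```bash
python3 - <<'E'
from plant import *
from h import *
p=get_image("top")
f=lambda x,y,z:toz(p,160+x/4.4,140+y/3.7,z)
print("core",f(454,505,30))
nl,nr,fl,fr=f(142,415,0),f(617,443,0),f(155,282,1),f(626,303,1)
print(nl,nr,fl,fr)
for a,b in((nl,nr),(fl,fr)): print((a+b)/2,np.degrees(np.arctan2(*(b-a)[:2])), np.linalg.norm(a-b))
print((fl+fr-nl-nr)/2)
h1,h2=f(160,64,45),f(645,84,45); print("hinge",(h1+h2)/2, np.degrees(np.arctan2(*(h2-h1)[:2])))
print("roll",f(129,500,50), "bottle", toz(p,116,279,0))
s=get_image("side");cv2.imwrite("pics/sidez.png",cv2.resize(s["img"][170:270,230:430,::-1],None,fx=4,fy=4,interpolation=cv2.INTER_CUBIC))
E
```

```text
core [445.85577207  68.4236791   30.        ]
[507.66431434 239.95036729   0.        ] [485.9384946  -18.37898364   0.        ] [594.38411995 233.27463613   1.        ] [577.21964292 -24.45755914   1.        ]
[496.80140447 110.78569183   0.        ] -175.1926664957972 259.2413253932341
[585.80188143 104.40853849   1.        ] -176.18983582428487 258.3031237735778
[89.00047696 -6.37715333  1.        ]
hinge [720.22635466  93.30901096  45.        ] -176.45508242932306
roll [450.54238626 236.69605527  50.        ] bottle [446.04525166 420.64132392   0.        ]
```

View pics/sidez.png

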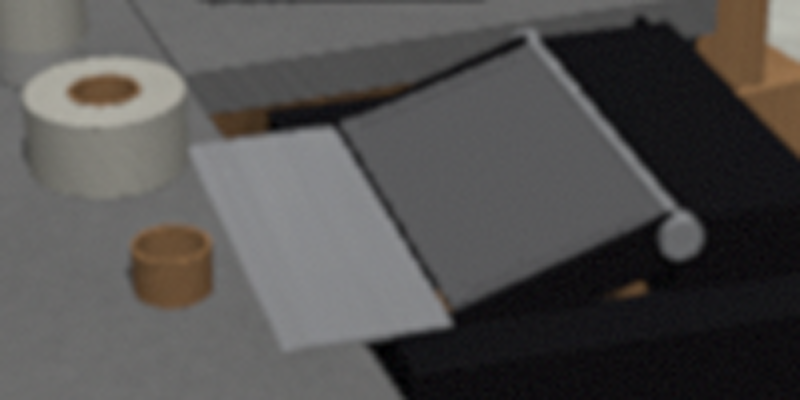

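```bash
cat >> h.py <<'E'
YAW=np.radians(-4.0)
Q=[np.cos(YAW/2),np.sin(YAW/2),0,0]
X=np.array([np.cos(YAW),np.sin(YAW),0]);Y=np.array([-np.sin(YAW),np.cos(YAW),0])
E
python3 - <<'E'
from plant import *
from h import *
print(Q)
arm.movep([470,68,200],Q)
print(arm.read_time(),arm.read_q(),arm.read_force())
p=get_image("wrist");cv2.imwrite("pics/w1.png",p["img"][:,:,::-1]);print(np.round(p["pose"],2).tolist())
for l in("core","flap","label_roll"):
    for t in trace(p,l)[:1]:
        v,u=np.nonzero(t["mask"]);print(l,t["rect"],t["confidence"],toz(p,u.mean(),v.mean(),15))
E
```

```text
[np.float64(0.9993908270190958), np.float64(-0.03489949670250097), 0, 0]
3.9583 [ 9.23839955e-02 -9.09092524e-02  2.06174171e+00  2.57898453e-04
  1.17033692e+00  1.61020940e-01] [-0.06587029  0.22154345 -0.43569744]
[[1.0, -0.07, -0.02, 475.87], [-0.07, -0.95, -0.31, 149.53], [0.0, 0.31, -0.95, 335.89], [0.0, 0.0, 0.0, 1.0]]
core [265.6, 182.3, 315.0, 239.5] 0.72 [445.79894069  65.98583789  15.        ]
flap [434.6, 0.0, 640.0, 301.9] 0.9 [664.53532226 114.81810787  15.        ]
label_roll [204.9, 0.0, 340.7, 73.1] 0.72 [448.31483635 214.96186219  15.        ]
```

View pics/w1.png

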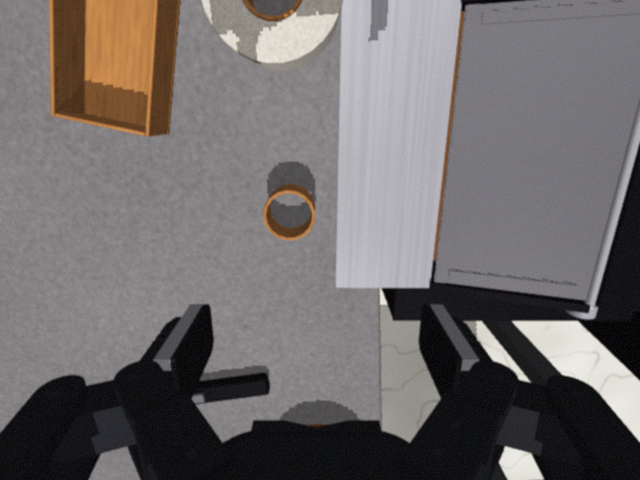

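```bash
python3 - <<'E'
from plant import *
from h import *
p=get_image("wrist")
n1,n2=toz(p,341.5,20,0),toz(p,336.5,287,0); f1,f2=toz(p,462,15,1),toz(p,433,284,1)
print("core",toz(p,290,215,30),toz(p,290,215,15))
for a,b in((n1,n2),(f1,f2)):
    print(a.round(1),b.round(1),np.degrees(np.arctan2(*(b-a)[:2])))
E
```

```text
core [447.56620235  68.23983946  30.        ] [446.18275554  64.25399778  15.        ]
[501.7 221.6   0. ] [485.5 -19.2   0. ] -176.14353293350837
[599.4 218.3   1. ] [584.  -22.1   1. ] -176.32850869069017
```

```bash
python3 - <<'E'
from plant import *
from h import *
arm.move_l([447.5,68.2,60],rate=250)
arm.move_l([447.5,68.2,12],rate=120)
f0=arm.read_force();print(f0)
for z in np.arange(10,-12,-2):
    arm.move_l([447.5,68.2,z],rate=40)
    f=arm.read_force()
    print(z,arm.read_eef_pos().round(1),(f-f0).round(2))
    if f[2]-f0[2]>2: break
p=get_image("wrist");cv2.imwrite("pics/w2.png",p["img"][:,:,::-1])
s=get_image("side");cv2.imwrite("pics/s2.png",cv2.resize(s["img"][170:290,200:360,::-1],None,fx=5,fy=5,interpolation=cv2.INTER_CUBIC))
print(arm.read_time())
E
```

```text
[ 0.61177915 -1.26460403  0.03830821]
10 [448.3  68.3  10.8] [ 0.04  0.96 -1.18]
8 [447.4  68.2   8. ] [-0.66  1.23  0.33]
6 [447.3  68.2   5.8] [-1.81  1.55  0.15]
4 [447.3  68.2   3.8] [ 0.17  0.98 -0.12]
2 [447.3  68.2   1.8] [-0.49  1.1   0.13]
0 [ 4.473e+02  6.820e+01 -2.000e-01] [-0.36  1.04  0.63]
-2 [447.4  68.2  -2.2] [-1.1   0.86 -0.23]
-4 [447.4  68.2  -4.1] [-0.75  1.2   0.46]
-6 [447.9  68.2  -5. ] [-5.    1.65 10.28]
7.825
```

View pics/w2.png

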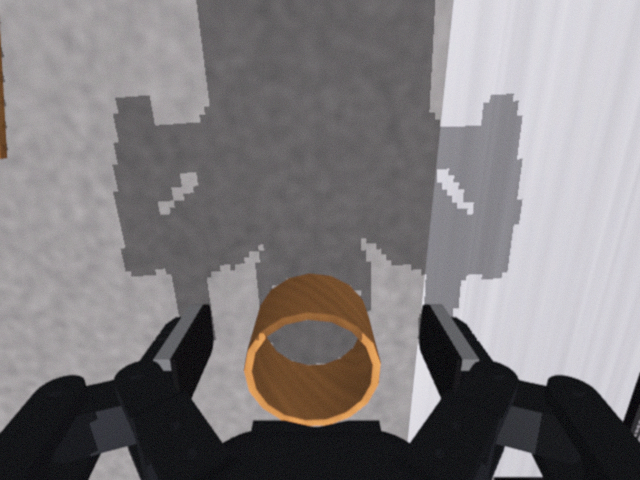

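View pics/s2.png

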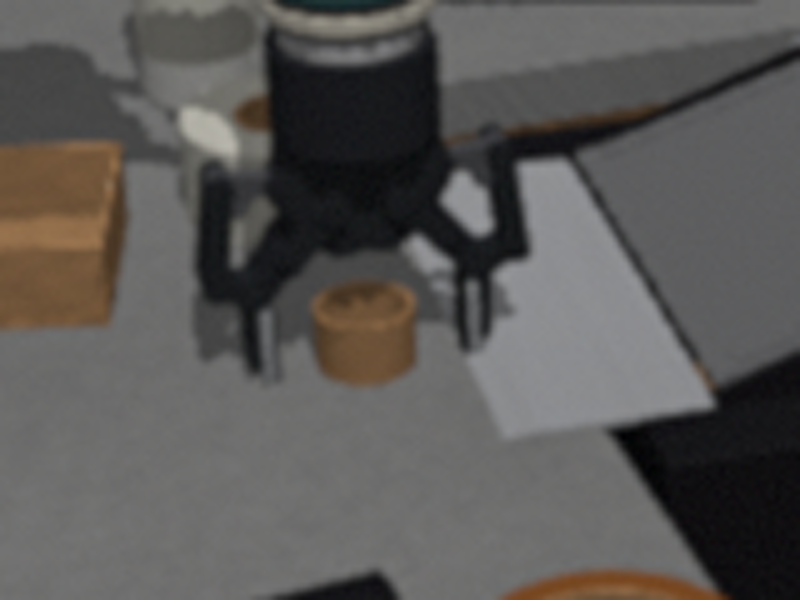

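```bash
cat >> h.py <<'E'
P0=np.array([447.5,68.2,0])
def P(s,z): return list(P0+s*X+np.array([0,0,z]))
E
python3 - <<'E'
from plant import *
from h import *
arm.move_l(P(0,4),rate=40)
arm.move_l(P(75,4),rate=50)
print(arm.read_force(),arm.read_time())
p=get_image("wrist");cv2.imwrite("pics/w3.png",p["img"][:,:,::-1])
s=get_image("side");cv2.imwrite("pics/s3.png",cv2.resize(s["img"][150:290,240:420,::-1],None,fx=4.2,fy=4.2,interpolation=cv2.INTER_CUBIC))
E
```

```text
[ 0.27965448 -0.19179047  0.02761736] 9.875
```

View pics/w3.png

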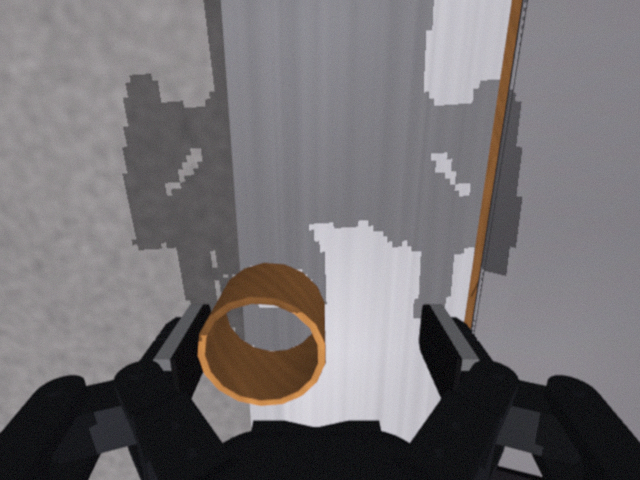

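View pics/s3.png

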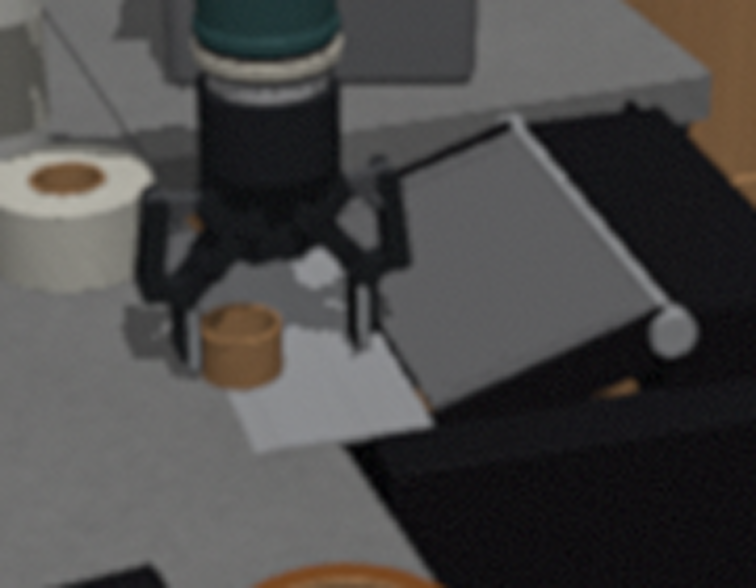

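```bash
python3 - <<'E'
from plant import *
from h import *
p=get_image("wrist"); c=toz(p,263,350,30); t=arm.read_eef_pos()
print(c,t,(c-t)@X,(c-t)@Y)
a,b=toz(p,521,0,1),toz(p,472,325,1)  # far edge visible / sill
print(a,b,np.degrees(np.arctan2(*(b-a)[:2])))
a,b=toz(p,510,0,1),toz(p,466,325,1); print(a,b)
E
```

```text
[503.48693428  65.69027245  30.        ] [522.15370382  62.98225186   4.00654194] -18.810200192854897 1.3992959701842274
[598.40107978 175.34082608   1.        ] [590.3759408   51.53486874   1.        ] -176.29125902547563
[594.75406605 175.59511109   1.        ] [587.73993821  51.71806322   1.        ]
```

```bash
python3 - <<'E'
from plant import *
from h import *
arm.move_l(P(110,4),rate=60); print(arm.read_force())
arm.move_l(P(132,4),rate=50); print(arm.read_force())
arm.move_l(P(135,-2),rate=30); print(arm.read_force())
arm.move_l(P(148,-2),rate=40); arm.hold(0.15);print(arm.read_force(),arm.read_eef_pos(),arm.read_time())
p=get_image("wrist");cv2.imwrite("pics/w4.png",p["img"][:,:,::-1])
s=get_image("side");cv2.imwrite("pics/s4.png",cv2.resize(s["img"][150:290,260:440,::-1],None,fx=4.2,fy=4.2,interpolation=cv2.INTER_CUBIC))
E
```

```text
[0.41325074 0.10980845 2.23926057]
[-0.96445121 -0.33443728  1.75738792]
[ 0.9473528  -0.27734384  2.7289808 ]
[-2.97961236 -0.12288377  2.38988123] [595.04578523  57.85798652  -2.04362229] 12.35
```

View pics/w4.png

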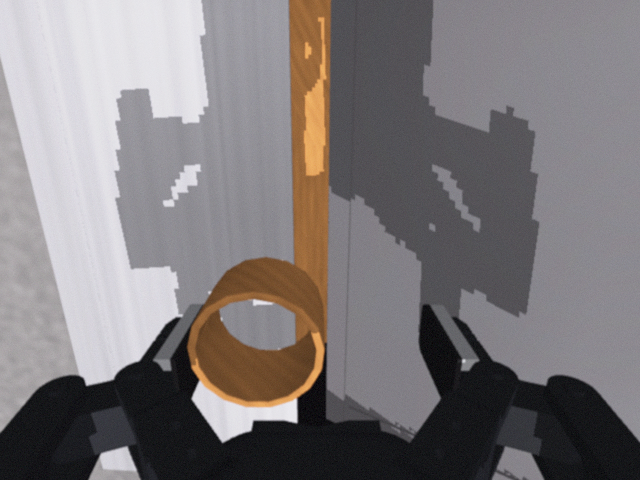

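View pics/s4.png

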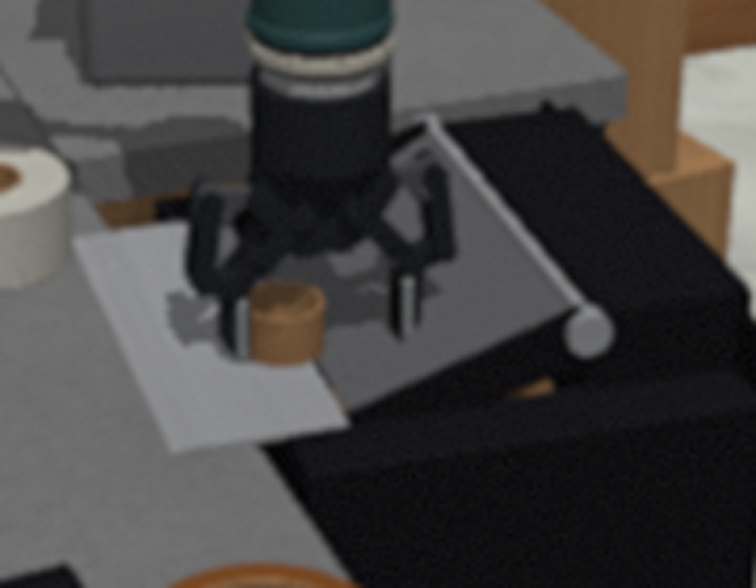

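```bash
python3 - <<'E'
from plant import *
from h import *
p=get_image("wrist");S=np.array([591,105,0])
for a in(0,.1,.15,.2,.25,.3,.4):
    th=np.radians(17.5)+a
    print(a,[np.round(proj(p,S+Y*y+X*(130-134*np.cos(th))+np.array([0,0,45-134*np.sin(th)]))) for y in(-30,0,40)])
print("sill",[np.round(proj(p,S+Y*y+[0,0,1])) for y in(-30,0,40)])
c=toz(p,257,350,30);print((c-S)@X,(c-S)@Y)
E
```

```text
0 [array([303., 287.]), array([302., 213.]), array([300.,  97.])]
0.1 [array([315., 274.]), array([314., 205.]), array([314.,  99.])]
0.15 [array([321., 268.]), array([321., 202.]), array([322.,  99.])]
0.2 [array([327., 263.]), array([328., 199.]), array([329., 100.])]
0.25 [array([334., 258.]), array([335., 196.]), array([337., 101.])]
0.3 [array([341., 254.]), array([343., 193.]), array([345., 101.])]
0.4 [array([356., 246.]), array([358., 189.]), array([361., 102.])]
sill [array([298., 283.]), array([296., 211.]), array([294.,  98.])]
-12.462044396121762 -41.00803801923663
```

```bash
python3 - <<'E'
from plant import *
from h import *
arm.move_l(P(154,-2),rate=30); arm.hold(0.15);print(arm.read_force())
arm.move_l(P(176,-2),rate=40); arm.hold(0.2);print(arm.read_force(),arm.read_eef_pos(),arm.read_time())
p=get_image("wrist");cv2.imwrite("pics/w5.png",p["img"][:,:,::-1])
s=get_image("side");cv2.imwrite("pics/s5.png",cv2.resize(s["img"][150:290,260:440,::-1],None,fx=4.2,fy=4.2,interpolation=cv2.INTER_CUBIC))
E
```

```text
[-3.34131763 -0.32101866  1.8746389 ]
[-4.15828906  0.90393526  1.74305424] [622.61329487  55.89480569  -2.09362091] 13.9
```

View pics/w5.png

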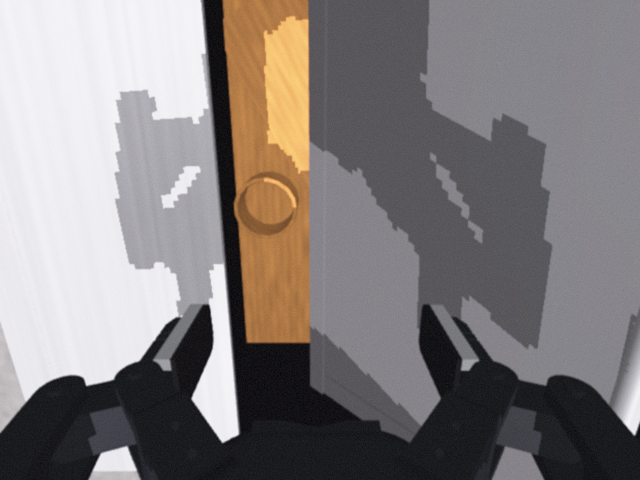

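View pics/s5.png

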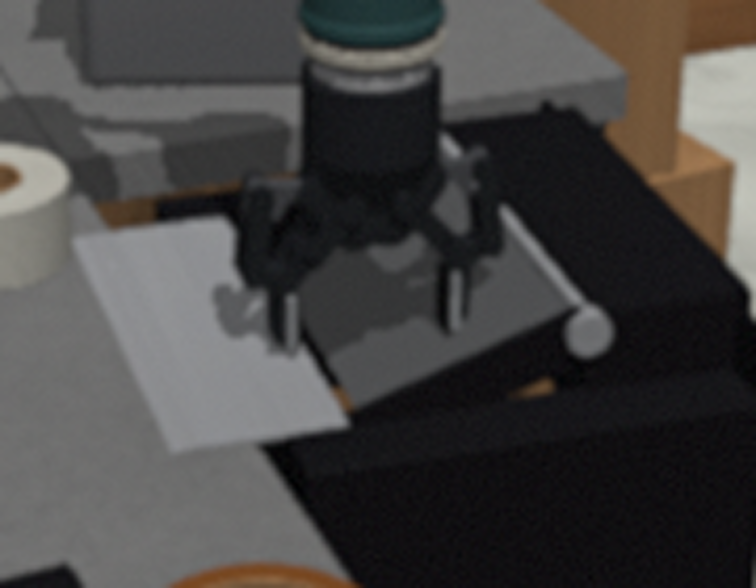

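The wrist view shows the core lying on the cartons at about px (267,203). The flap is still held open, with its edge at u≈310. I'll withdraw straight up.

```bash
python3 - <<'E'
from plant import *
from h import *
p=get_image("wrist");c=toz(p,267,203,-125);S=np.array([591,105,0]);print((c-S)@X,(c-S)@Y)
arm.move_l(P(170,60),rate=60); print(arm.read_force())
arm.move_l(P(130,200),rate=150); arm.hold(0.5);print(arm.read_force(),arm.read_time())
p=get_image("wrist");cv2.imwrite("pics/w6.png",p["img"][:,:,::-1])
for a in(0,.06,.1,.2):
    th=np.radians(17.5)+a
    print(a,[np.round(proj(p,S+Y*y+X*(130-134*np.cos(th))+np.array([0,0,45-134*np.sin(th)]))) for y in(-30,40)])
s=get_image("side");cv2.imwrite("pics/s6.png",s["img"][:,:,::-1])
t=get_image("top");cv2.imwrite("pics/t6.png",t["img"][:,:,::-1])
E
```

```text
-0.7622240533614811 -26.8279972600323
[-0.74596491 -0.63440217 -0.38792446]
[-0.44066493  0.37295907 -0.65926863] 16.8583
0 [array([330., 188.]), array([331., 108.])]
0.06 [array([332., 187.]), array([333., 108.])]
0.1 [array([334., 186.]), array([335., 108.])]
0.2 [array([339., 184.]), array([341., 109.])]
```

View pics/w6.png

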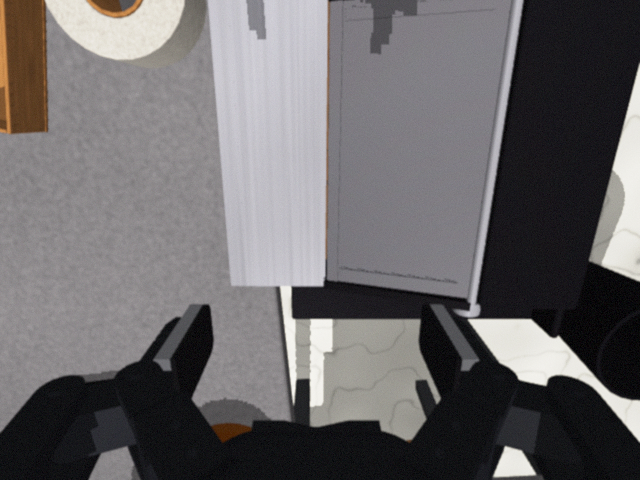

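View pics/s6.png

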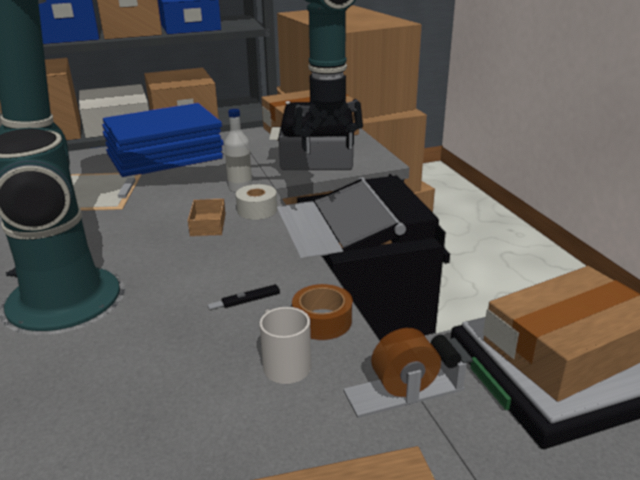

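```bash
python3 - <<'E'
from plant import arm
print(arm.finish_job())
E
```

```text
the job is handed in; nothing more can be done
None
```

The core is in the bin, the flap is shut, and the job is handed in. The arm was clear of everything about 17 s into the 48 s allowed.

- **How it was done:** I lined the jaws up with the bin's feed direction and lowered them, fully open, either side of the core. The rear finger pushed the core up the lip. The front finger ran ahead and pressed the flap open to about 0.2 rad (estimated from the flap's edge in the picture) before the core reached the sill. The core then went over the sill while the flap was held open, and I drew the fingers straight up.
- **Core:** the last picture before withdrawing showed it lying on the cartons, just under the lip. Its x in the sill frame was about -1 mm and y about -27 mm, assuming it lies 125 mm below bench level. With the flap shut it can no longer be seen.
- **Flap:** its edge is back where the shut position projects (px u≈328, 330 predicted).
- **Other things:** by eye, they look unmoved in the last side and wrist pictures. I did not measure their positions or check the final top picture.
- **Forces:** the readings I took while pushing and pressing stayed under about 5 N. The one higher reading was about 10 N, when I touched a fingertip to the bench and lip to find its height. It showed the open fingertips sit 5 mm behind the TCP, not 8 mm ahead.

No check failed or disagreed.

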